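Charge the stirred mill with balls and hold its cam lift up

ROBOT

A 7-joint arm with a two-finger parallel gripper is mounted at the origin on the work surface. World frame = base frame: x ahead of the robot, y to its left, z up, the work surface at z = 0. Lengths are in m, angles in rad, forces in N, time in s.
With the tool pointing down it reaches from about 0.4 to 0.875 m from the base axis. Payload 6.5 kg.
Tool frame: the origin (TCP) lies at the very end of the fingers, on their centre line; the grasp point (between the pads) lies 19 mm behind it (r.grip_depth is the distance from the TCP to the grasp point, in m); z points along the fingers, x is the direction in which the jaws open and shut, and the axes are right-handed (so a half turn about z gives the same grasp; the last joint's range is limited). The gripper opens to 85 mm and grips with 20 to 120 N. Pads are 22 mm wide; open, the fingers measure 114 mm over their backs; the gripper's body (76 mm by 85 mm) begins 54 mm behind the grasp point. The pads swing forward as they close: fully open they stand 13 mm farther back than shut.
Start: joints at [-1.368, 0.536, -0.004, 1.538, 0.003, 1.067, -0.071], TCP at [0.173, 0.627, 0.231] pointing down, gripper open.
Joint ranges: [-2.7, 2.7], [-0.37, 2.16], [-1.27, 1.26], [0.24, 2.4], [-1.31, 4.45], [0.19, 1.91], [-2.76, 2.76]. Speed limits (rad/s): [2.39, 2.39, 3.14, 3.14, 3.14, 3.14, 3.14].

INTERFACE

Orientations are given as a unit quaternion [w, x, y, z].
In Python, from bench import r gives the robot as it stands.
- The arm moves only by the tool apply_moves, never from a script. Its arguments are lists of equal length, an entry for each row: "delta_pos": the shift along the tool's x, y, z in units of 30 mm (1.0 is 30 mm), a list of three; "spin": the turn about the tool's z in units of 6 degrees (1.0 is 6 degrees); "hand": the finger opening in mm, from 0 to 85.4. A call has 1 to 12 rows; each row is the pose to reach, as a shift and turn from the pose commanded when the call began, along the tool's axes at that moment; what a row does not reach only later rows make up. A row lasts 1/10 s, in which the tool goes at most 50 mm and 8.59 degrees, less where a joint would pass 70% of its speed; a pose out of reach is approached as far as the arm can. A call with a gripper value outside its range is refused whole. The fingers move at their own pace and stop on an object; "force" is the grip in N (left out, the last holds). Time passes only in rows, so rows that repeat a pose let the fingers close. It gives the time, the measured TCP pose, the force and the opening at its end, in the units of the state.
- r.observe(): the state, without advancing time (a new reading comes with each control period).
- r.grab_frame(name): name is "scene" or "top" or "wrist"; returns a dict with "frame" (400x640x3 uint8, red, green, blue), "z_map" (400x640 float32, m along the optical axis (not along the pixel's ray), 0 where there is no reading), "K" (3x3 intrinsics, pixels), "distortion" ([k1, k2, p1, p2, k3] as OpenCV has them; the pictures are not rectified), "R" (3x3) and "t" (3): a world point X has camera coordinates R X + t. Camera axes: x right, y down, z forward; pixel columns grow to the right and rows downward; lengths in m; the calibration is good to about 2 mm. A picture is of the moment at which its call begins.
- r.job_done(): hands the job in, once; it reports no verdict.
The state is a dict: "time": time; "joints": joint angles; "joint_velocities": joint speeds; "effort": joint torques, N m; "eef_pos": TCP position; "orientation": TCP orientation; "wrist_force": force on the tool from outside, world axes, zero at the start; "wrist_torque": the same for the moment, N m; "opening": finger opening in m.
Only numpy, scipy, OpenCV 4.12 (cv2) and the standard library are available. Lean on these libraries where they do the work, as an engineer would, in place of code of your own. Each camera call takes 0.05 s, during which the arm holds its last target.

TASK

Use the scoop to move at least three of the five grinding balls from their tray into the steel tub of the small stirred mill, without touching the balls with the fingers, then put the scoop back down, standing on its pan, in the tray or on the bench. Then swing the mill's cam lever up until the tub is at its highest point (lever upright, not past it) and finish while still holding it there, for it springs back if let go. Leave the bottle, dish and jar alone.

Things in the scene. Friction and masses are not known exactly. Their poses are not given: they have to be found in the camera images.
- ball_tray: Fixed grey open tray, x from -125 to 135 mm, 100 mm wide (y), 45 mm high, walls and floor 4 mm thick. Floor level to x = 90 mm; there a ramp rises at 45 degrees to the far (+x) end: balls pushed up it roll back into the scoop. Origin at mid-width, on the bench. The scoop starts in it at the -x end (near the robot), lip towards +x; the balls lie between lip and ramp.
- scoop: Loose aluminium scoop, 130 g. Flat pan 85 mm long (its x) by 76 mm wide (y), floor 2 mm thick, side walls 26 mm and rear wall 30 mm high, open at the front (+x). Origin at the centre of the pan's underside. A neck at the rear wall carries a black handle bar above the rear of the pan, running along x: 85 mm long (x from -92 to -8 mm), 16 mm wide (y), 18 mm high, its centre 82 mm above the underside. Alone it stands level on its pan.
- scoop_grip (a point): Centre of the scoop's handle bar, at (-50, 0, 82) mm in the scoop's frame; grip it across its 16 mm width (scoop's y) from above.
- scoop_lip (a point): Middle of the front edge of the scoop's pan, on its underside, 42.5 mm ahead of the scoop's origin.
- ball1_center (a point): Centre of a loose white ceramic grinding ball, 20 mm in diameter, 16 g; it rolls freely.
- ball2_center (a point): Centre of a loose white ceramic grinding ball, 20 mm in diameter, 16 g; it rolls freely.
- ball3_center (a point): Centre of a loose white ceramic grinding ball, 20 mm in diameter, 16 g; it rolls freely.
- ball4_center (a point): Centre of a loose white ceramic grinding ball, 20 mm in diameter, 16 g; it rolls freely.
- ball5_center (a point): Centre of a loose white ceramic grinding ball, 20 mm in diameter, 16 g; it rolls freely.
- mill_stand: Fixed white base plate, 180 x 290 mm, of the stirred mill. Origin on the bench below the tub's centre and the cam shaft; x points away from the robot, y to the left, towards the lever. A steel post stands at (83, 55) mm, 318 mm high, and carries the stirrer head over the tub's left half at (0, 55) mm: a shaft with a 32 mm disc whose underside is 130 mm above the bench, and from 215 to 312 mm up a motor 44 mm in diameter. A thin guide rod at (83, -55) mm is 168 mm high.
- tub_in (a point): Centre of the inner floor of the steel tub that rides on the mill's lift, about 87 mm above the bench when down and 106 mm when fully raised. Axes as mill_stand. Inside the tub is 120 mm (x) by 202 mm (y), the walls are 4 mm thick and rise 42 mm above this floor. Pour over the near (-x) wall into the right half (about y = -50 mm), which is clear above.
- lever_grip (a point): Middle of the black round grip bar at the free end of the cam lever, 18 mm in diameter, 75 mm long along its y (the lever's turning axis). It lies at y = 180.5 mm in the mill_stand frame, on a circle of 110 mm radius about the cam shaft, which runs along y 45 mm above the bench over mill_stand's origin. The lever's dark flat arm joins the bar's right (-y) end and the bar points to the left (+y).
- cam_lever (a joint): Turn of the cam lever in rad. 0: at rest on its stop, leaning towards the robot 1.2 rad from upright. It grows as the grip is swung up and away from the robot; at 1.2 the lever is upright and the cam lifts the tub to its highest (19 mm); beyond that, to the stop at 1.8, the tub sinks again. The tub's weight and a spring bring it back to 0 when let go; some 3 to 5 N at the grip move or hold it.
- reagent_bottle: Bystander: capped glass bottle, 72 mm in diameter, 150 mm high, origin under its centre.
- petri_dish: Bystander: closed clear dish, 92 mm in diameter, 16 mm high, origin under its centre.
- waste_jar: Bystander: yellow jar with a red lid, 90 mm in diameter, 90 mm high, origin under its centre.
Things that resemble listed ones, but are neither listed nor needed, are in the scene too. What is shaped like the scoop but brown or green is not meant.

How it is judged:
By the outcome, as a careful person would: the job done as asked, in the order asked, and still so for the second after the job is handed in, while the arm keeps its last pose, push and grip.
It also fails if it takes over 64 s, if anything falls off the work surface, if the arm or the gripper's body presses on something with over 40 N, if the wrist force passes 120 N, or if a joint passes its speed limit or range.

## Working session

There is one attempt and no reset: what is moved stays moved. The work goes in short steps, Python scripts to look and compute and a tool call to move; the robot and the scene stay as the last step left them, time stands still between calls to the robot, and variables do not carry over. Pictures are saved under pics/ and viewed, and the job is handed in when it is done.

Besides the shell and the picture viewer there is one more tool, called after "Request:" by a JSON object that holds its "fn" and its "kwargs", one argument or row to a line. apply_moves: Moves the arm, as the interface text tells. Its arguments: {"type":"object","properties":{"delta_pos":{"type":"array"},"spin":{"type":"array"},"hand":{"type":"array"},"force":{"type":"number"}},"required":["delta_pos","spin","hand"]}

```bash
ls; mkdir -p pics; python3 - <<'E'
from bench import r
import cv2,numpy as np
print(r.observe())
for n in ("scene","top","wrist"):
    f=r.grab_frame(n); cv2.imwrite(f"pics/a_{n}.png",f["frame"][:,:,::-1]); np.savez(f"pics/a_{n}.npz",**f)
    print(n,f["K"].round(1).tolist(),np.round(f["distortion"],4),f["R"].round(4).tolist(),f["t"].round(4))
E
```

```text
pics
{'time': 0.0, 'joints': array([-1.36818036,  0.53718168, -0.00443199,  1.53885097,  0.00260021,
        1.06728942, -0.07120982]), 'joint_velocities': array([ 1.70210522e-03,  5.68315756e-04,  1.21701827e-04, -3.03812979e-04,
       -7.20828183e-04,  5.23402494e-04,  9.82865697e-05]), 'effort': array([ 2.44836319e-04, -5.83428848e+01,  1.04889214e+00, -2.59093148e+01,
        1.23682918e-02,  9.76484473e-03, -5.06543969e-06]), 'eef_pos': array([0.17249003, 0.62605299, 0.23041173]), 'orientation': array([ 5.72512159e-04,  7.95466761e-01,  6.05996608e-01, -6.44210178e-04]), 'wrist_force': array([ 0.65981753, -0.36947466, -0.16828045]), 'wrist_torque': array([ 0.04177238, -0.00712502, -0.01513069]), 'opening': 0.08528200134256204}
scene [[419.0, 0.0, 315.5], [0.0, 419.0, 203.2], [0.0, 0.0, 1.0]] [-0.0521  0.      0.      0.      0.    ] [[0.7052, 0.709, 0.0005], [0.4653, -0.4623, -0.7548], [-0.5349, 0.5326, -0.6559]] [-0.3533 -0.248   1.4827]
top [[379.3, 0.0, 320.0], [0.0, 379.3, 197.5], [0.0, 0.0, 1.0]] [-0.0627  0.      0.      0.      0.    ] [[-0.013, -0.9999, -0.0031], [-0.9948, 0.0132, -0.1011], [0.1012, 0.0018, -0.9949]] [-0.0746  0.5988  1.1068]
wrist [[328.7, 0.0, 315.8], [0.0, 328.7, 200.3], [0.0, 0.0, 1.0]] [-0.0317  0.      0.      0.      0.    ] [[0.2666, 0.9638, -0.0013], [0.9127, -0.252, 0.3215], [0.3096, -0.0869, -0.9469]] [-0.649  -0.0415  0.38  ]
```

View pics/a_scene.png

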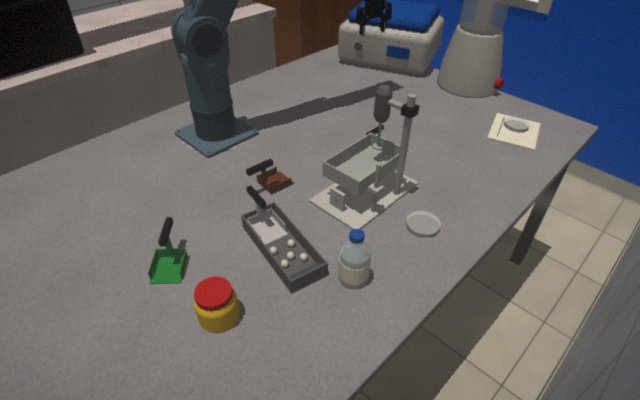

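View pics/a_top.png

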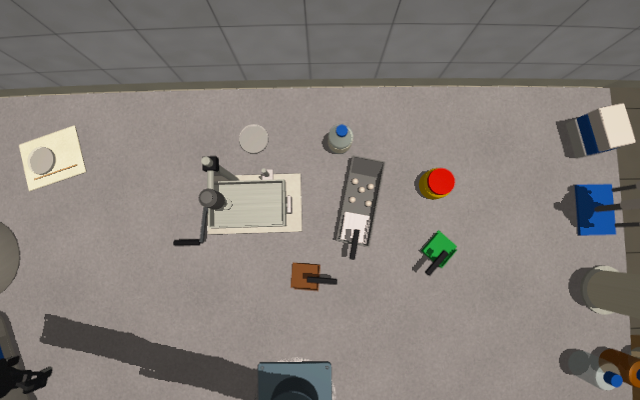

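View pics/a_wrist.png

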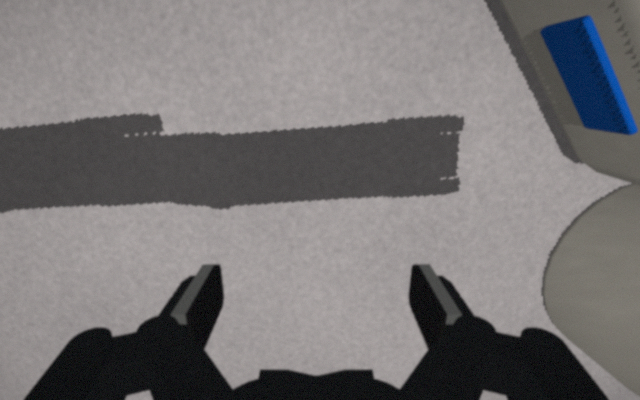

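```bash
cat > h.py <<'E'
import numpy as np,cv2
def load(n):
    d=np.load(f"pics/{n}.npz"); return {k:d[k] for k in d}
def save(r,n,cam):
    f=r.grab_frame(cam); cv2.imwrite(f"pics/{n}.png",f["frame"][:,:,::-1]); np.savez(f"pics/{n}.npz",**f); return f
def ray(f,u,v):
    p=cv2.undistortPoints(np.array([[[u,v]]],float),f["K"],f["distortion"])[0,0]
    return np.array([p[0],p[1],1.])
def atz(f,u,v,z):
    d=f["R"].T@ray(f,u,v); o=-f["R"].T@f["t"]; return o+d*(z-o[2])/d[2]
def pt(f,u,v):
    z=f["z_map"][int(round(v)),int(round(u))]; return f["R"].T@(ray(f,u,v)*z-f["t"])
def cloud(f):
    h,w=f["z_map"].shape; uu,vv=np.meshgrid(np.arange(w),np.arange(h))
    p=cv2.undistortPoints(np.stack([uu,vv],-1).reshape(-1,1,2).astype(float),f["K"],f["distortion"])[:,0]
    z=f["z_map"].reshape(-1,1); c=np.hstack([p,np.ones((len(p),1))])*z
    return ((c-f["t"])@f["R"]).reshape(h,w,3)
def proj(f,X):
    return cv2.projectPoints(np.array(X,float).reshape(-1,3),cv2.Rodrigues(f["R"])[0],f["t"],f["K"],f["distortion"])[0][:,0]
def crop(f,n,x0,y0,x1,y1,s):
    cv2.imwrite(f"pics/{n}.png",cv2.resize(f["frame"][y0:y1,x0:x1,::-1],None,fx=s,fy=s,interpolation=cv2.INTER_CUBIC))
E
python3 - <<'E'
from h import *
f=load("a_top")
crop(f,"a_c1",320,140,400,270,4.5)
crop(f,"a_c2",160,140,310,260,5)
C=cloud(f)
for (u,v) in [(366,165),(340,240),(370,240),(353,245),(250,205),(215,180),(187,242),(250,230),(290,205)]: print(u,v,C[v,u].round(4))
E
```

```text
366 165 [ 0.695  -0.223   0.0294]
340 240 [ 0.4701 -0.1411  0.0098]
370 240 [ 0.4687 -0.2327  0.0029]
353 245 [ 0.4567 -0.1726  0.0998]
250 205 [0.5729 0.1165 0.0907]
215 180 [0.6585 0.2409 0.0096]
187 242 [0.47   0.2959 0.0901]
250 230 [0.5035 0.1307 0.0134]
290 205 [0.5731 0.0045 0.0702]
```

View pics/a_c1.png

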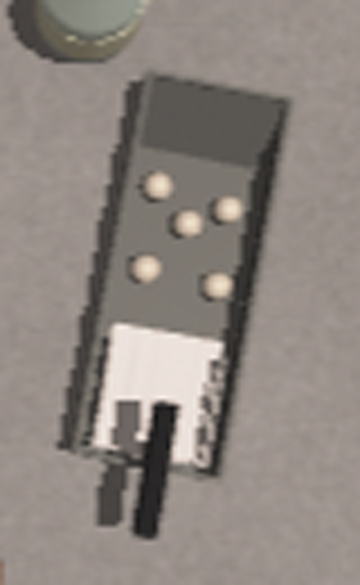

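View pics/a_c2.png

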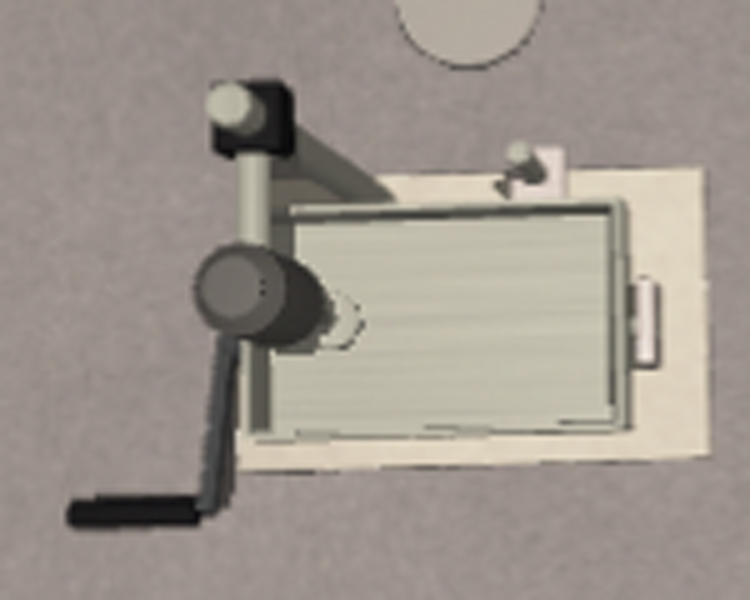

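```bash
python3 - <<'E'
from h import *
f=load("a_top")
A=lambda u,v,z:atz(f,u,v,z)
c=lambda x,y:(320+(x+.5)/4.5-.5,140+(y+.5)/4.5-.5)
d=lambda x,y:(160+(x+.5)/5-.5,140+(y+.5)/5-.5)
T=[A(*c(*p),.045) for p in [(150,72),(290,98),(215,475),(65,445)]]
for p in T: print("tray",p.round(4))
T=np.array(T);ctr_far=(T[0]+T[1])/2;ctr_near=(T[2]+T[3])/2;ax=ctr_far-ctr_near
print("len",np.linalg.norm(ax),"w",np.linalg.norm(T[0]-T[1]),np.linalg.norm(T[2]-T[3]),"yaw",np.degrees(np.arctan2(ax[1],ax[0])), "mid",(ctr_far+ctr_near)/2)
H=[A(*c(*p),.095) for p in [(165,403),(145,537)]]; print("handle",H, np.linalg.norm(H[0]-H[1]),np.degrees(np.arctan2(*(H[0]-H[1])[[1,0]])))
P=[A(*c(*p),.006) for p in [(113,325),(225,342)]]; print("lip",P,np.linalg.norm(P[0]-P[1]))
for i,p in enumerate([(157,184),(188,222),(230,208),(145,267),(218,285)]): print("ball",A(*c(*p),.014))
for p in [(627,200),(630,430),(248,435)]: print("tub",A(*d(*p),.129))
for p in [(705,168),(710,457),(238,470)]: print("plate",A(*d(*p),.01))
for p in [(70,512),(200,510)]: print("bar",A(*d(*p),.085))
print("rod",A(*d(520,152),.168))
C=cloud(f)
m=(np.abs(C[...,2]-.09)<.025)
vv,uu=np.mgrid[:400,:640]
s=(uu>172)&(uu<200)&(vv>236)&(vv<248)&(C[...,2]>.05); q=C[s]; print("barcloud",s.sum(),q.mean(0),q.min(0),q.max(0))
s=(uu>345)&(uu<362)&(vv>225)&(vv<262)&(C[...,2]>.085)&(C[...,2]<.11); q=C[s]; print("handle",s.sum(),q.mean(0),q.min(0),q.max(0))
s=(uu>230)&(uu<275)&(vv>190)&(vv<220); print("tubfloor",np.median(C[s][:,2]))
E
```

```text
tray [ 0.7211 -0.1827  0.045 ]
tray [ 0.7024 -0.2755  0.045 ]
tray [ 0.4543 -0.2193  0.045 ]
tray [ 0.4751 -0.122   0.045 ]
len 0.2539084318245224 w 0.09468921366243815 0.09943662500327982 yaw -13.320761923553144 mid [ 0.5882341  -0.19988451  0.045     ]
handle [array([ 0.5006259 , -0.18308416,  0.095     ]), array([ 0.4180348 , -0.16894468,  0.095     ])] 0.08379269068093437 -9.714778270891234
lip [array([ 0.55533984, -0.15719668,  0.006     ]), array([ 0.54276827, -0.23292135,  0.006     ])] 0.07676112841884941
ball [ 0.65029587 -0.18846133  0.014     ]
ball [ 0.6240251  -0.20889815  0.014     ]
ball [ 0.63322163 -0.23766038  0.014     ]
ball [ 0.59378052 -0.17908057  0.014     ]
ball [ 0.58091444 -0.22814809  0.014     ]
tub [0.63856732 0.01310414 0.129     ]
tub [0.51223069 0.01194635 0.129     ]
tub [0.51185631 0.2212805  0.129     ]
plate [ 0.67574022 -0.02370676  0.01      ]
plate [ 0.49871239 -0.02534472  0.01      ]
plate [0.49400359 0.26239083 0.01      ]
bar [0.47023949 0.33665574 0.085     ]
bar [0.47079708 0.26137678 0.085     ]
rod [0.65927143 0.06632227 0.168     ]
barcloud 168 [0.46867939 0.29411077 0.10441284] [ 0.45877916 -0.08443768  0.08334497] [0.4827206  0.33698349 1.16141655]
handle 180 [ 0.45932178 -0.17472094  0.09479502] [ 0.41754875 -0.18784125  0.08649325] [ 0.50121756 -0.16121029  0.10044922]
tubfloor 0.08727748748521892
```

```bash
cat >> h.py <<'E'
def azim(q):
    from scipy.spatial.transform import Rotation as Ro
    M=Ro.from_quat([q[1],q[2],q[3],q[0]]).as_matrix(); return M
def plan(pts,pos=None,M=None):
    # pts: list of (x,y,z,az_deg of tool x)
    if pos is None:
        from bench import r
        s=r.observe(); pos=s["eef_pos"]; M=azim(s["orientation"]); print("t",s["time"],"pos",pos.round(4),"F",s["wrist_force"].round(2),"T",s["wrist_torque"].round(3),"open",round(s["opening"],4))
    a0=np.degrees(np.arctan2(M[1,0],M[0,0])); print("az",round(a0,2),"toolz",M[:,2].round(4))
    for p in pts:
        d=M.T@(np.array(p[:3])-pos)/0.03; s=-(((p[3]-a0)+180)%360-180)/6
        print("  ->",p,"delta",d.round(2),"spin",round(s,2))
E
python3 - <<'E'
from h import *
plan([(.40,.22,.231,80.4),(.43,-.1,.231,80.4),(.459,-.177,.20,80.4)])
E
```

```text
t 0.15 pos [0.1725 0.6262 0.2306] F [ 0.21 -0.    0.29] T [ 0.057 -0.007  0.015] open 0.0855
az 74.6 toolz [-3.0e-04 -1.3e-03 -1.0e+00]
  -> (0.4, 0.22, 0.231, 80.4) delta [-11.04  10.91   0.  ] spin -0.97
  -> (0.43, -0.1, 0.231, 80.4) delta [-2.106e+01  1.470e+01  2.000e-02] spin -0.97
  -> (0.459, -0.177, 0.2, 80.4) delta [-23.28  16.32   1.05] spin -0.97
```

Request:
{"fn": "apply_moves", "kwargs": {
  "delta_pos": [
    [-11,10.9,0],
    [-11,10.9,0],
    [-11,10.9,0],
    [-11,10.9,0],
    [-11,10.9,0],
    [-11,10.9,0],
    [-11,10.9,0],
    [-11,10.9,0],
    [-11,10.9,0],
    [-11,10.9,0],
    [-21,14.7,0],
    [-21,14.7,0]
  ],
  "spin": [-1,-1,-1,-1,-1,-1,-1,-1,-1,-1,-1,-1],
  "hand": [85,85,85,85,85,85,85,85,85,85,85,85],
  "force": 30
}}

```text
time: 1.35
eef_pos: [0.4098, 0.121, 0.2313]
orientation: [0.0, 0.762, 0.647, 0.0]
wrist_force: [1.1, -0.2, 0.1]
opening: 0.0848
```

```bash
python3 - <<'E'
from h import *
plan([(.43,-.1,.231,80.4),(.459,-.177,.19,80.4)])
E
```

```text
t 1.35 pos [0.4098 0.121  0.2313] F [ 1.09 -0.22  0.06] T [-0.05  -0.062  0.018] open 0.0848
az 80.7 toolz [ 2.e-04  1.e-04 -1.e+00]
  -> (0.43, -0.1, 0.231, 80.4) delta [-7.16  1.86  0.01] spin 0.05
  -> (0.459, -0.177, 0.19, 80.4) delta [-9.54  3.22  1.37] spin 0.05
```

Request:
{"fn": "apply_moves", "kwargs": {
  "delta_pos": [
    [-9.5,3.2,0.5],
    [-9.5,3.2,0.5],
    [-9.5,3.2,0.5],
    [-9.5,3.2,0.5],
    [-9.5,3.2,0.5],
    [-9.5,3.2,0.5],
    [-9.5,3.2,0.5],
    [-9.5,3.2,0.5],
    [-9.5,3.2,0.5]
  ],
  "spin": [0,0,0,0,0,0,0,0,0],
  "hand": [85,85,85,85,85,85,85,85,85]
}}

```text
time: 2.25
eef_pos: [0.4577, -0.1734, 0.2161]
orientation: [-0.001, 0.762, 0.647, 0.0]
wrist_force: [0.7, 1.6, -0.7]
opening: 0.0849
```

```bash
python3 - <<'E'
from h import *
from bench import r
f=save(r,"b_w","wrist")
plan([(.459,-.177,.066,80.4)])
E
```

```text
t 2.3 pos [ 0.4578 -0.173   0.2161] F [ 1.11 -0.04 -0.29] T [-0.024  0.02  -0.021] open 0.0849
az 80.73 toolz [-5.e-04  9.e-04 -1.e+00]
  -> (0.459, -0.177, 0.066, 80.4) delta [-0.13  0.06  5.  ] spin 0.06
```

View pics/b_w.png

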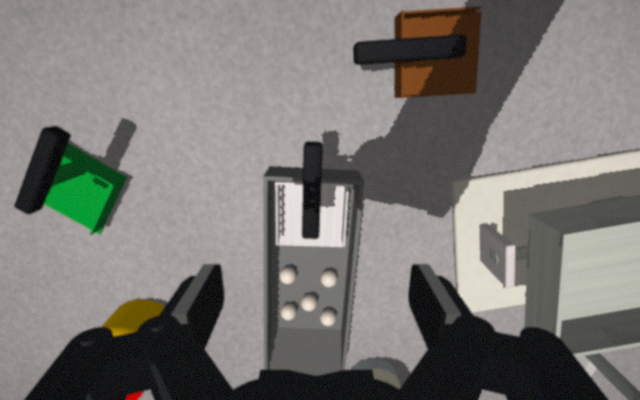

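```bash
python3 - <<'E'
from h import *
f=load("b_w"); 
crop(f,"b_c",240,130,390,380,3.2)
C=cloud(f); s=(np.abs(C[...,2]-.095)<.006); vv,uu=np.mgrid[:400,:640]; s&=(uu>295)&(uu<330)&(vv>130)&(vv<250)
q=C[s]; print(len(q),q.mean(0),q.min(0),q.max(0)); 
c=q[:,:2]-q[:,:2].mean(0); w,V=np.linalg.eigh(c.T@c); print(np.degrees(np.arctan2(V[1,1],V[0,1])))
E
```

```text
1784 [ 0.45591384 -0.17728727  0.0938381 ] [ 0.41620476 -0.19321963  0.0892454 ] [ 0.50077933 -0.16241575  0.09632865]
168.71877190872158
```

View pics/b_c.png

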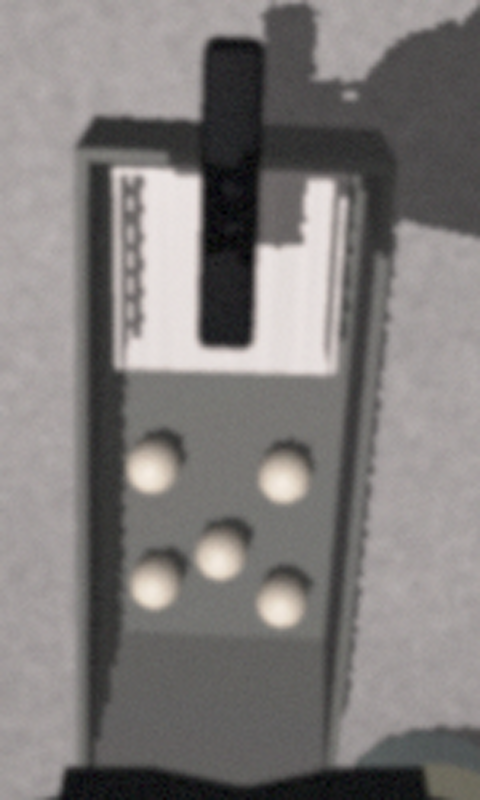

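```bash
python3 - <<'E'
from h import *
f=load("b_w"); c=lambda x,y:(240+(x+.5)/3.2-.5,130+(y+.5)/3.2-.5)
for n,p,z in [("L near",(79,150),.045),("L far",(78,650),.045),("R near",(393,165),.045),("R mid",(388,280),.045),("R far",(346,700),.045),("foot L",(118,632),.004),("foot R",(323,638),.004),("lipL",(114,369),.006),("lipR",(336,374),.006)]:
    print(n,atz(f,*c(*p),z).round(4))
for p in [(155,470),(285,474),(220,554),(155,582),(282,600)]: print(atz(f,*c(*p),.014).round(4))
E
```

```text
L near [ 0.4486 -0.2232  0.045 ]
L far [ 0.6329 -0.2639  0.045 ]
R near [ 0.4691 -0.1287  0.045 ]
R mid [ 0.5067 -0.1348  0.045 ]
R far [ 0.6719 -0.1701  0.045 ]
foot L [ 0.6602 -0.2592  0.004 ]
foot R [ 0.677  -0.1765  0.004 ]
lipL [ 0.5415 -0.236   0.006 ]
lipR [ 0.557  -0.1551  0.006 ]
[ 0.5815 -0.2276  0.014 ]
[ 0.5911 -0.1797  0.014 ]
[ 0.6223 -0.2099  0.014 ]
[ 0.631  -0.2373  0.014 ]
[ 0.6475 -0.1895  0.014 ]
```

Request:
{"fn": "apply_moves", "kwargs": {
  "delta_pos": [
    [-0.15,0.05,1.5],
    [-0.15,0.05,3],
    [-0.15,0.05,4],
    [-0.15,0.05,5],
    [-0.15,0.05,5],
    [-0.15,0.05,5],
    [-0.15,0.05,5],
    [-0.15,0.05,5],
    [-0.15,0.05,5],
    [-0.15,0.05,5],
    [-0.15,0.05,5],
    [-0.15,0.05,5]
  ],
  "spin": [0.3,0.3,0.3,0.3,0.3,0.3,0.3,0.3,0.3,0.3,0.3,0.3],
  "hand": [85,85,85,85,70,40,10,10,10,10,10,10],
  "force": 30
}}

```text
time: 3.5
eef_pos: [0.4594, -0.1792, 0.0673]
orientation: [0.0, 0.773, 0.635, 0.001]
wrist_force: [-0.7, 2.7, 7.6]
opening: 0.0153
```

```bash
python3 - <<'E'
from h import *
from bench import r
f=save(r,"c_w","wrist")
y=np.radians(-12);u=np.array([np.cos(y),np.sin(y)]);o=np.array([.582,-.2])
P=lambda x,z:(*(o+u*x).round(4),z,78)
plan([P(-.125,.066),P(-.03,.066),P(-.0025,.066)])
E
```

```text
t 3.55 pos [ 0.4594 -0.1792  0.0672] F [-1.46  2.33  7.98] T [0.371 0.162 0.013] open 0.0159
az 78.82 toolz [ 1.5e-03  4.0e-04 -1.0e+00]
  -> (np.float64(0.4597), np.float64(-0.174), 0.066, 78) delta [ 0.17 -0.02  0.04] spin 0.14
  -> (np.float64(0.5527), np.float64(-0.1938), 0.066, 78) delta [0.12 3.15 0.05] spin 0.14
  -> (np.float64(0.5796), np.float64(-0.1995), 0.066, 78) delta [0.11 4.06 0.05] spin 0.14
```

View pics/c_w.png

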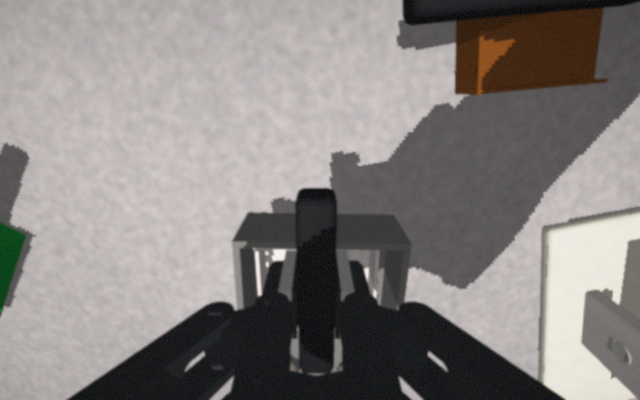

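Request:
{"fn": "apply_moves", "kwargs": {
  "delta_pos": [
    [0.03,0.2,-0.02],
    [0.06,0.5,-0.02],
    [0.1,0.9,-0.02],
    [0.1,1.3,-0.02],
    [0.1,1.7,-0.02],
    [0.1,2.1,-0.02],
    [0.1,2.5,-0.02],
    [0.1,2.9,-0.02],
    [0.1,3.2,-0.02],
    [0.1,3.5,-0.02],
    [0.1,3.8,-0.02],
    [0.1,3.8,-0.02]
  ],
  "spin": [0.14,0.14,0.14,0.14,0.14,0.14,0.14,0.14,0.14,0.14,0.14,0.14],
  "hand": [10,10,10,10,10,10,10,10,10,10,10,10]
}}

```text
time: 4.75
eef_pos: [0.5718, -0.1989, 0.0673]
orientation: [0.0, 0.777, 0.629, 0.0]
wrist_force: [-0.7, -0.4, 3.5]
opening: 0.0157
```

```bash
python3 - <<'E'
from h import *
from bench import r
plan([])
f=save(r,"d_t","top"); crop(f,"d_tc",310,130,410,270,4.2)
f=save(r,"d_s","scene"); crop(f,"d_sc",220,170,350,300,4.5)
E
```

```text
t 4.75 pos [ 0.5718 -0.1989  0.0673] F [-0.74 -0.41  3.52] T [ 0.046 -0.032 -0.016] open 0.0157
az 77.98 toolz [ 5.e-04 -4.e-04 -1.e+00]
```

View pics/d_tc.png

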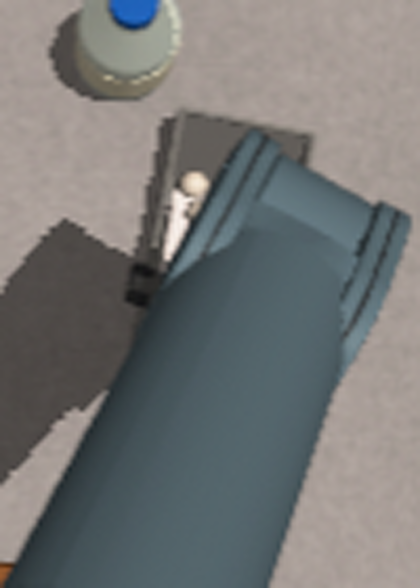

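View pics/d_sc.png

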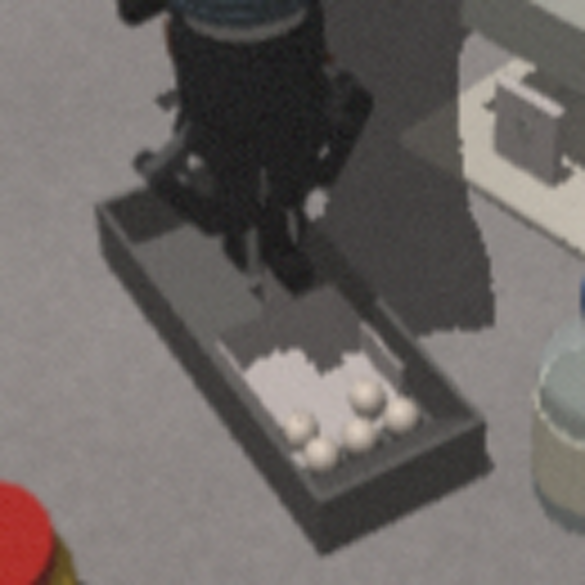

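Request:
{"fn": "apply_moves", "kwargs": {
  "delta_pos": [
    [0,0.1,0],
    [0,0.2,0],
    [0,0.3,0],
    [0,0.3,0],
    [0,0.35,0],
    [0,0.4,0],
    [0,0.45,0],
    [0,0.45,0]
  ],
  "spin": [0,0,0,0,0,0,0,0],
  "hand": [10,10,10,10,10,10,10,10]
}}

```text
time: 5.65
eef_pos: [0.5802, -0.2002, 0.0671]
orientation: [-0.004, 0.777, 0.629, -0.002]
wrist_force: [-13.9, 4.9, 17.1]
opening: 0.0154
```

```bash
python3 - <<'E'
from h import *
from bench import r
plan([])
f=save(r,"e_s","scene"); crop(f,"e_sc",220,170,350,300,4.5)
E
```

```text
t 5.65 pos [ 0.5802 -0.2002  0.0671] F [-13.88   4.85  17.11] T [8.420e-01 2.529e+00 1.000e-03] open 0.0154
az 77.94 toolz [-0.0078  0.0037 -1.    ]
```

View pics/e_sc.png

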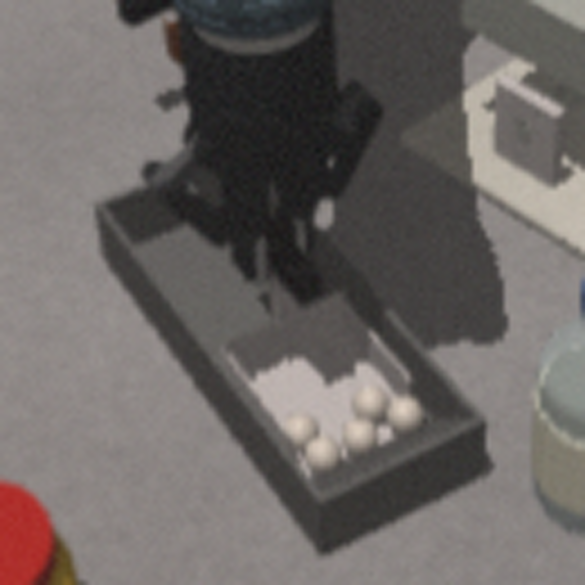

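Request:
{"fn": "apply_moves", "kwargs": {
  "delta_pos": [
    [0,-0.1,0],
    [0,0,-0.1],
    [0,0.15,-0.25],
    [0,0.3,-0.4],
    [0,0.45,-0.55],
    [0,0.6,-0.7],
    [0,0.75,-0.85],
    [0,0.9,-1.0],
    [0,0.95,-1.05],
    [0,0.95,-1.05]
  ],
  "spin": [0,0,0,0,0,0,0,0,0,0],
  "hand": [10,10,10,10,10,10,10,10,10,10],
  "force": 50
}}

```text
time: 6.7
eef_pos: [0.6099, -0.2069, 0.0976]
orientation: [-0.002, 0.777, 0.629, -0.002]
wrist_force: [-6.7, 2.0, 1.2]
opening: 0.015
```

```bash
python3 - <<'E'
from h import *
from bench import r
plan([])
f=save(r,"f_s","scene"); crop(f,"f_sc",220,170,350,300,4.5)
E
```

```text
t 6.7 pos [ 0.6099 -0.2069  0.0976] F [-6.69  2.03  1.22] T [ 0.476  1.764 -0.081] open 0.015
az 77.95 toolz [-0.0055  0.0017 -1.    ]
```

View pics/f_sc.png

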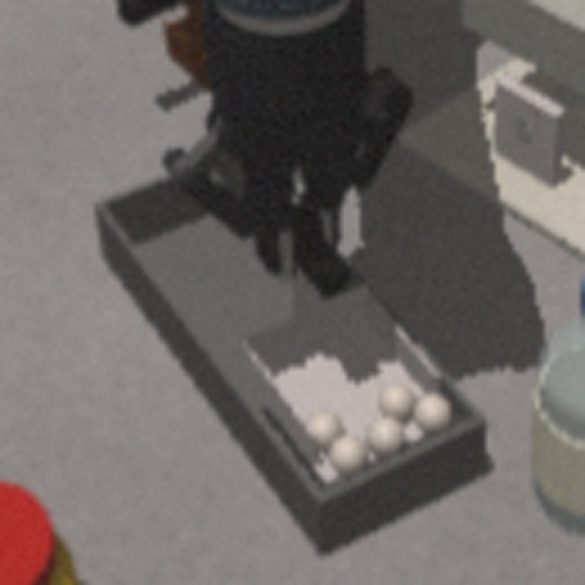

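Request:
{"fn": "apply_moves", "kwargs": {
  "delta_pos": [
    [0,-0.05,0.05],
    [0,-0.1,0.15],
    [0,-0.2,0.3],
    [0,-0.3,0.45],
    [0,-0.4,0.6],
    [0,-0.48,0.75],
    [0,-0.55,0.9],
    [0,-0.6,1.0],
    [0,-0.62,1.05],
    [0,-0.62,1.05]
  ],
  "spin": [0,0,0,0,0,0,0,0,0,0],
  "hand": [10,10,10,10,10,10,10,10,10,10],
  "force": 20
}}

```text
time: 7.75
eef_pos: [0.5917, -0.203, 0.0669]
orientation: [-0.002, 0.777, 0.629, -0.001]
wrist_force: [-10.9, 4.2, 11.1]
opening: 0.0155
```

```bash
python3 - <<'E'
from h import *
from bench import r
plan([])
f=save(r,"g_s","scene"); crop(f,"g_sc",220,170,350,300,4.5)
E
```

```text
t 7.75 pos [ 0.5917 -0.203   0.0669] F [-10.92   4.21  11.11] T [ 0.613  1.756 -0.003] open 0.0155
az 77.94 toolz [-0.0048  0.002  -1.    ]
```

View pics/g_sc.png

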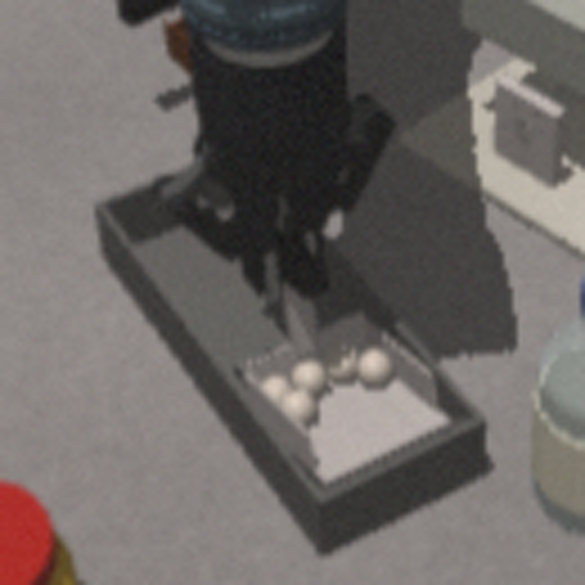

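Request:
{"fn": "apply_moves", "kwargs": {
  "delta_pos": [
    [0,-0.1,0],
    [0,-0.2,-0.1],
    [0,-0.25,-0.4],
    [0,-0.3,-0.8],
    [0,-0.3,-1.4],
    [0,-0.3,-2.0],
    [0,-0.3,-2.7],
    [0,-0.3,-3.4],
    [0,-0.3,-4.1],
    [0,-0.3,-4.7],
    [0,-0.3,-5.2],
    [0,-0.3,-5.5]
  ],
  "spin": [0,0,0,0,0,0,0,0,0,0,0,0],
  "hand": [10,10,10,10,10,10,10,10,10,10,10,10],
  "force": 60
}}

```text
time: 9.0
eef_pos: [0.5857, -0.2019, 0.2339]
orientation: [0.001, 0.777, 0.629, 0.001]
wrist_force: [0.2, -0.8, -2.0]
opening: 0.0153
```

```bash
python3 - <<'E'
from h import *
from bench import r
plan([(.50,-.16,.225,82),(.50,.068,.225,90)])
f=save(r,"i_s","scene"); crop(f,"i_sc",200,80,350,280,3.5)
E
```

```text
t 9.0 pos [ 0.5857 -0.2019  0.2339] F [ 0.22 -0.77 -1.98] T [ 0.028  0.042 -0.041] open 0.0153
az 77.96 toolz [ 2.3e-03 -6.0e-04 -1.0e+00]
  -> (0.5, -0.16, 0.225, 82) delta [ 0.77 -3.09  0.29] spin -0.67
  -> (0.5, 0.068, 0.225, 90) delta [ 8.2  -4.67  0.29] spin -2.01
```

View pics/i_sc.png

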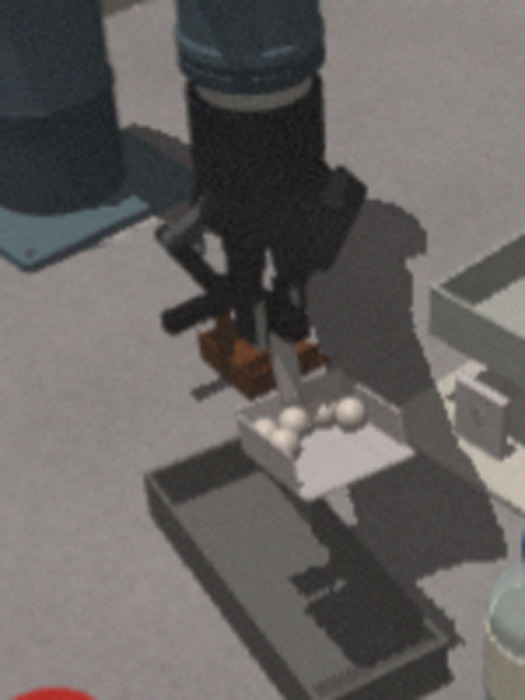

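Request:
{"fn": "apply_moves", "kwargs": {
  "delta_pos": [
    [0.16,-0.09,0],
    [0.5,-0.28,0],
    [1.07,-0.6,0],
    [1.8,-1.03,0],
    [2.6,-1.5,0],
    [3.5,-2.0,0],
    [4.4,-2.5,0],
    [5.3,-3.0,0],
    [6.2,-3.55,0],
    [7.0,-4.0,0.1],
    [7.7,-4.4,0.2],
    [8.2,-4.67,0.2]
  ],
  "spin": [-0.04,-0.12,-0.26,-0.44,-0.64,-0.86,-1.08,-1.3,-1.52,-1.72,-1.88,-2.0],
  "hand": [10,10,10,10,10,10,10,10,10,10,10,10]
}}

```text
time: 10.25
eef_pos: [0.4971, 0.0713, 0.2251]
orientation: [-0.001, 0.706, 0.709, -0.001]
wrist_force: [-0.1, 0.0, -2.1]
opening: 0.0151
```

```bash
python3 - <<'E'
from h import *
from bench import r
plan([(.515,.068,.15,90)])
f=save(r,"j_s","scene"); crop(f,"j_sc",270,50,430,230,3.6)
f=save(r,"j_t","top"); crop(f,"j_tc",190,130,320,270,4.2)
E
```

```text
t 10.25 pos [0.4971 0.0713 0.2251] F [-0.06  0.04 -2.13] T [-0.015  0.094  0.011] open 0.0151
az 90.23 toolz [-2.3e-03  6.0e-04 -1.0e+00]
  -> (0.515, 0.068, 0.15, 90) delta [-0.11  0.6   2.5 ] spin 0.04
```

View pics/j_sc.png

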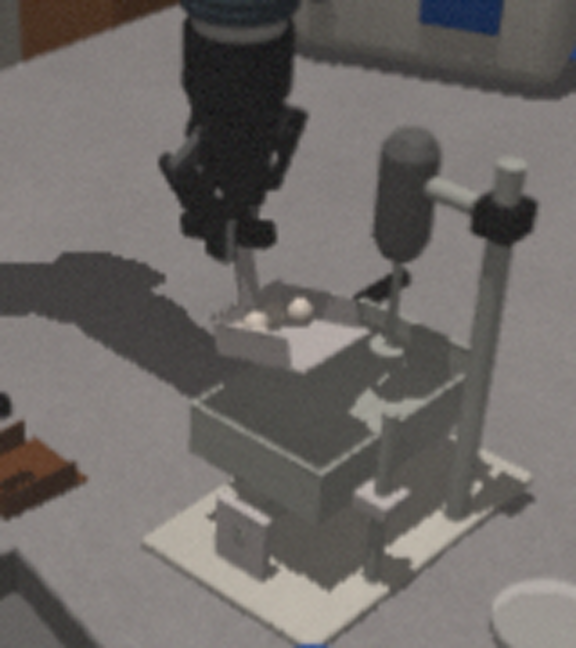

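View pics/j_tc.png

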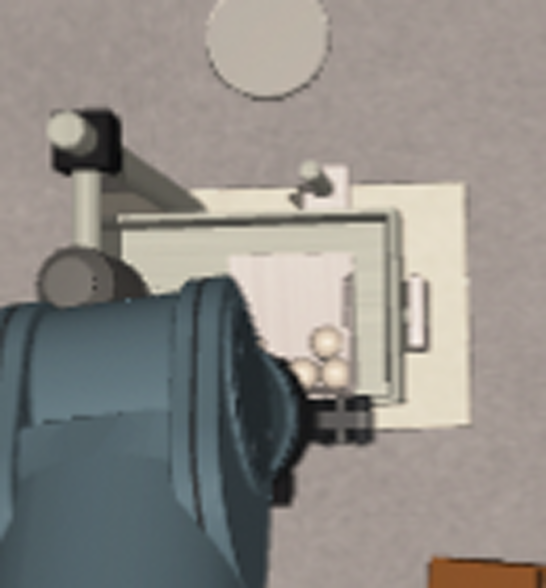

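```bash
python3 - <<'E'
from h import *
f=load("j_t"); C=cloud(f); q=C[195:207,248:268].reshape(-1,3)
print(q.min(0),q.max(0))
for _ in range(3):
    A=np.c_[q[:,:2],np.ones(len(q))]; k=np.linalg.lstsq(A,q[:,2],rcond=None)[0]; e=q[:,2]-A@k; q=q[np.abs(e)<.006]
print(k,np.degrees(np.arctan(k[:2])),len(q),e.std())
c=lambda x,y:(190+(x+.5)/4.2-.5,130+(y+.5)/4.2-.5)
for p in [(230,256),(352,252)]: print("lip",atz(f,*c(*p),.205), )
for p in [(398,212),(400,402)]: print("tub outer",atz(f,*c(*p),.129))
print(C[190:197,258])
E
```

```text
[ 0.4827206  -0.08443768  0.17673912] [0.59097167 0.10458752 1.16141655]
[-0.97990863 -0.54707906  0.79431795] [-44.418604   -28.68214562] 18 0.001797593592620302
lip [0.60034049 0.10969075 0.205     ]
lip [0.60176333 0.0354827  0.205     ]
tub outer [0.6372143  0.01481403 0.129     ]
tub outer [0.51297924 0.01396544 0.129     ]
[[0.60331246 0.07752344 0.18898513]
 [0.60060645 0.07737651 0.18980481]
 [0.59778215 0.07705552 0.19167074]
 [0.59583356 0.07797569 0.18608423]
 [0.59262721 0.07708925 0.19134781]
 [0.59061121 0.07795014 0.18611842]
 [0.58806774 0.07803848 0.18552945]]
```

Request:
{"fn": "apply_moves", "kwargs": {
  "delta_pos": [
    [0,0.1,0.1],
    [-0.02,0.3,0.3],
    [-0.04,0.5,0.6],
    [-0.05,0.65,1.0],
    [-0.05,0.75,1.4],
    [-0.05,0.83,1.8],
    [-0.05,0.83,2.1],
    [-0.05,0.83,2.3],
    [-0.05,0.83,2.35],
    [-0.05,0.83,2.35]
  ],
  "spin": [0,0,0,0,0,0,0,0,0,0],
  "hand": [10,10,10,10,10,10,10,10,10,10]
}}

```text
time: 11.35
eef_pos: [0.5242, 0.0667, 0.1554]
orientation: [-0.0, 0.707, 0.707, -0.0]
wrist_force: [0.3, 0.0, -1.7]
opening: 0.0148
```

```bash
python3 - <<'E'
from h import *
from bench import r
plan([(.527,.070,.15,90)])
f=save(r,"k_s","scene"); crop(f,"k_sc",270,50,430,230,3.6)
f=save(r,"k_t","top"); crop(f,"k_tc",190,130,320,270,4.2)
C=cloud(f);print(C[176:196,258].round(3))
E
```

```text
t 11.35 pos [0.5242 0.0667 0.1554] F [ 0.33  0.03 -1.72] T [-0.042  0.11  -0.036] open 0.0148
az 89.97 toolz [-0. -0. -1.]
  -> (0.527, 0.07, 0.15, 90) delta [0.11 0.09 0.18] spin -0.01
[[0.668 0.107 0.013]
 [0.666 0.107 0.011]
 [0.662 0.107 0.013]
 [0.659 0.107 0.013]
 [0.639 0.088 0.127]
 [0.636 0.088 0.128]
 [0.635 0.09  0.112]
 [0.636 0.094 0.089]
 [0.628 0.088 0.124]
 [0.626 0.089 0.12 ]
 [0.572 0.026 0.497]
 [0.57  0.025 0.503]
 [0.568 0.025 0.503]
 [0.566 0.025 0.504]
 [0.564 0.025 0.503]
 [0.562 0.025 0.505]
 [0.56  0.024 0.513]
 [0.558 0.023 0.513]
 [0.556 0.023 0.515]
 [0.554 0.023 0.517]]
```

View pics/k_sc.png

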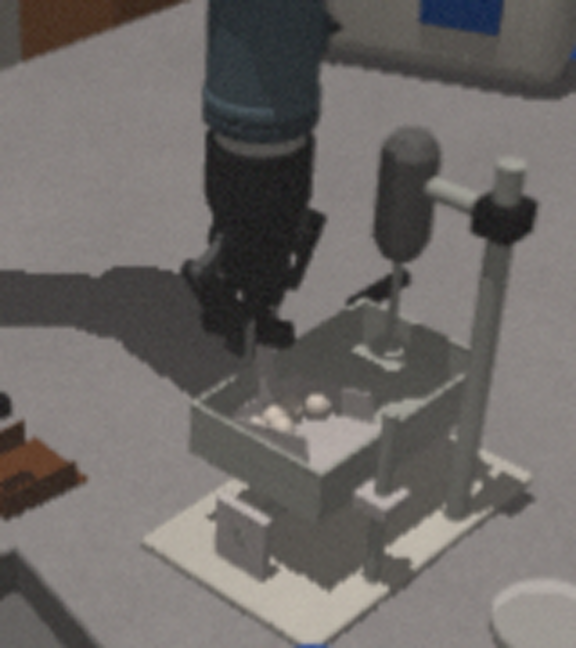

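View pics/k_tc.png

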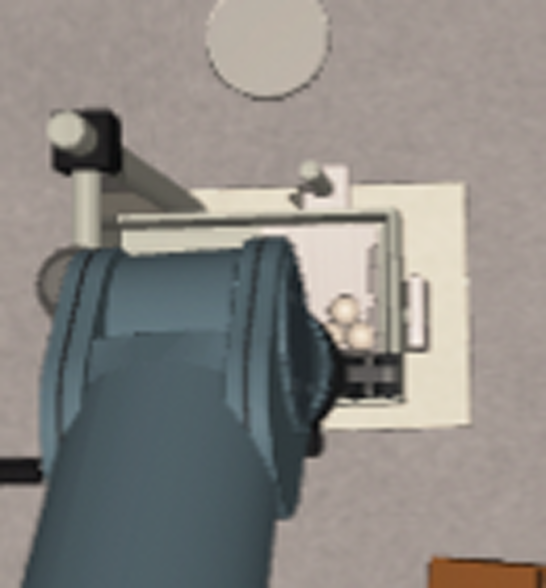

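Request:
{"fn": "apply_moves", "kwargs": {
  "delta_pos": [
    [0,0,0.15],
    [0,0.1,0.17],
    [0,0.2,0.17],
    [0,0.3,0.17],
    [0,0.38,0.07],
    [0,0.45,-0.05],
    [0,0.52,-0.17],
    [0,0.6,-0.3],
    [0,0.6,-0.3]
  ],
  "spin": [0,0,0,0,0,0,0,0,0],
  "hand": [10,10,10,10,10,10,10,10,10],
  "force": 20
}}

```text
time: 12.35
eef_pos: [0.54, 0.0665, 0.1637]
orientation: [-0.002, 0.707, 0.707, -0.002]
wrist_force: [-6.2, 0.3, -2.5]
opening: 0.0154
```

```bash
python3 - <<'E'
from h import *
from bench import r
plan([])
f=save(r,"l_s","scene"); crop(f,"l_sc",270,50,430,230,3.6)
E
```

```text
t 12.35 pos [0.54   0.0665 0.1637] F [-6.15  0.31 -2.45] T [-0.003  1.768  0.109] open 0.0154
az 90.0 toolz [-5.7e-03 -6.0e-04 -1.0e+00]
```

View pics/l_sc.png

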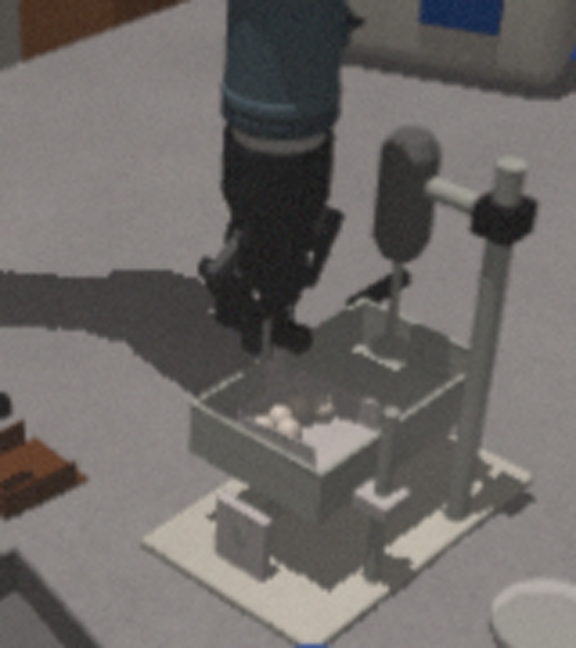

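Request:
{"fn": "apply_moves", "kwargs": {
  "delta_pos": [
    [0,-0.2,0],
    [0,-0.25,0.15],
    [0,-0.25,0.27],
    [0,0,0.27],
    [0,0.15,0.27],
    [0,0.3,0.1],
    [0,0.46,-0.1],
    [0,0.63,-0.27],
    [0,0.8,-0.43],
    [0,1.0,-0.58],
    [0,1.18,-0.72],
    [0,1.18,-0.72]
  ],
  "spin": [0,0,0,0,0,0,0,0,0,0,0,0],
  "hand": [10,10,10,10,10,10,10,10,10,10,10,10],
  "force": 20
}}

```text
time: 13.6
eef_pos: [0.5786, 0.0666, 0.1865]
orientation: [0.0, 0.707, 0.707, 0.0]
wrist_force: [-3.3, -0.7, -1.5]
opening: 0.0151
```

```bash
python3 - <<'E'
from h import *
from bench import r
plan([])
f=save(r,"m_s","scene"); crop(f,"m_sc",270,50,430,230,3.6)
E
```

```text
t 13.6 pos [0.5786 0.0666 0.1865] F [-3.34 -0.72 -1.51] T [0.109 1.235 0.087] open 0.0151
az 89.95 toolz [ 9.e-04  0.e+00 -1.e+00]
```

View pics/m_sc.png

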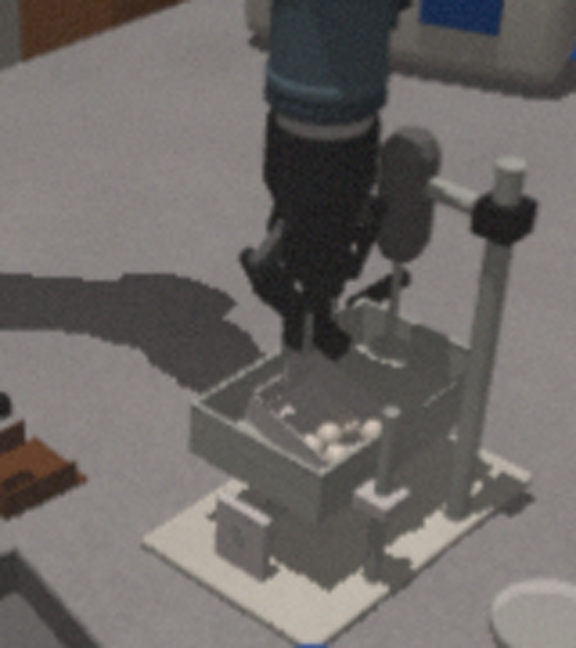

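Request:
{"fn": "apply_moves", "kwargs": {
  "delta_pos": [
    [0,-0.2,-0.05],
    [0,-0.6,-0.2],
    [0,-1.0,-0.4],
    [0,-1.4,-0.6],
    [0,-1.6,-0.7],
    [0,-1.6,-0.8],
    [0,-1.6,-1.0],
    [0,-1.6,-1.3],
    [0,-1.7,-1.8],
    [0,-1.9,-2.4],
    [0,-2.1,-2.8],
    [0,-2.1,-2.8]
  ],
  "spin": [0,0,0,0,0,0,0,0,0,0,0,0],
  "hand": [10,10,10,10,10,10,10,10,10,10,10,10],
  "force": 50
}}

```text
time: 14.85
eef_pos: [0.5154, 0.0668, 0.2719]
orientation: [0.001, 0.707, 0.707, 0.001]
wrist_force: [2.0, -0.2, -1.5]
opening: 0.0153
```

```bash
python3 - <<'E'
from h import *
from bench import r
plan([])
f=save(r,"n_s","scene"); crop(f,"n_sc",270,50,430,230,3.6)
E
```

```text
t 14.85 pos [0.5154 0.0668 0.2719] F [ 1.99 -0.18 -1.52] T [ 0.014  0.027 -0.028] open 0.0153
az 89.96 toolz [ 0.0031  0.001  -1.    ]
```

View pics/n_sc.png

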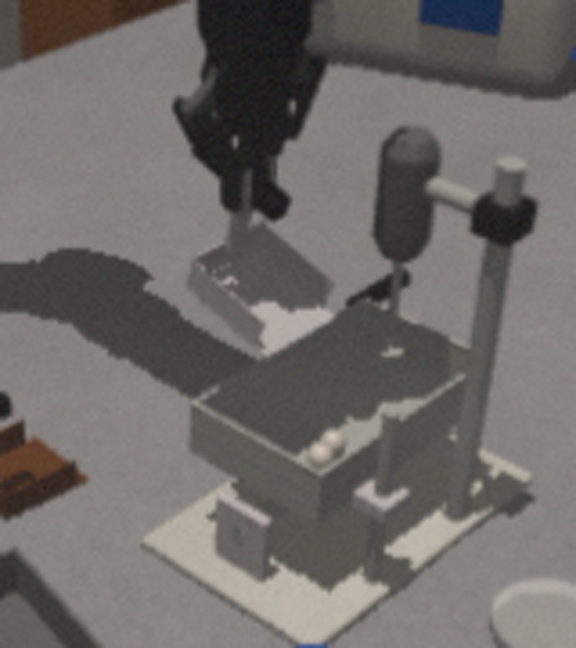

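Request:
{"fn": "apply_moves", "kwargs": {
  "delta_pos": [
    [-0.4,0.1,0],
    [-1.2,0.4,0],
    [-2.2,0.8,0],
    [-3.2,1.2,0],
    [-4.1,1.5,0.2],
    [-4.8,1.7,0.8],
    [-5.17,1.83,1.8],
    [-5.17,1.83,3.0],
    [-5.17,1.83,4.2],
    [-5.17,1.83,5.2],
    [-5.17,1.83,5.7],
    [-5.17,1.83,5.7]
  ],
  "spin": [0,0.1,0.3,0.5,0.7,0.8,0.8,0.8,0.8,0.8,0.8,0.8],
  "hand": [10,10,10,10,10,10,10,10,10,10,10,10]
}}

```text
time: 16.1
eef_pos: [0.5676, -0.0891, 0.0967]
orientation: [-0.002, 0.737, 0.676, -0.002]
wrist_force: [-0.2, 0.5, -1.3]
opening: 0.0151
```

```bash
python3 - <<'E'
from h import *
from bench import r
plan([(.534,-.085,.063,85)])
f=save(r,"o_s","scene"); crop(f,"o_sc",220,80,400,260,3.3)
f=save(r,"o_t","top"); crop(f,"o_tc",180,130,400,300,3.4)
E
```

```text
t 16.1 pos [ 0.5676 -0.0891  0.0967] F [-0.2   0.49 -1.27] T [ 0.019 -0.017 -0.052] open 0.0151
az 85.13 toolz [-4.8e-03 -3.0e-04 -1.0e+00]
  -> (0.534, -0.085, 0.063, 85) delta [ 0.04 -1.12  1.13] spin 0.02
```

View pics/o_sc.png

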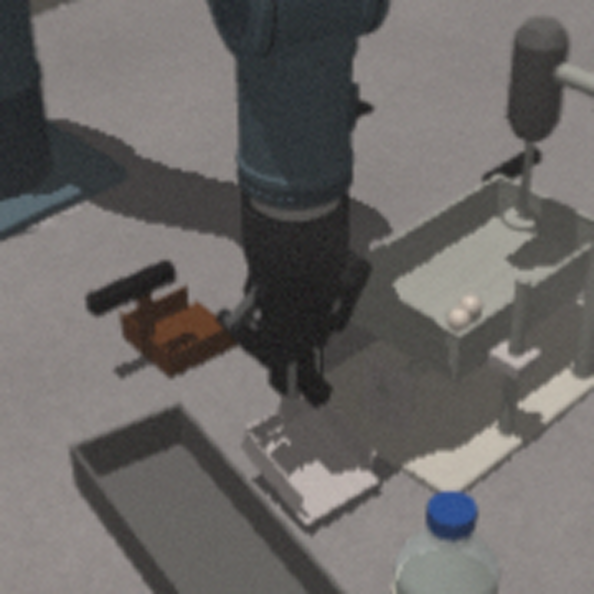

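View pics/o_tc.png

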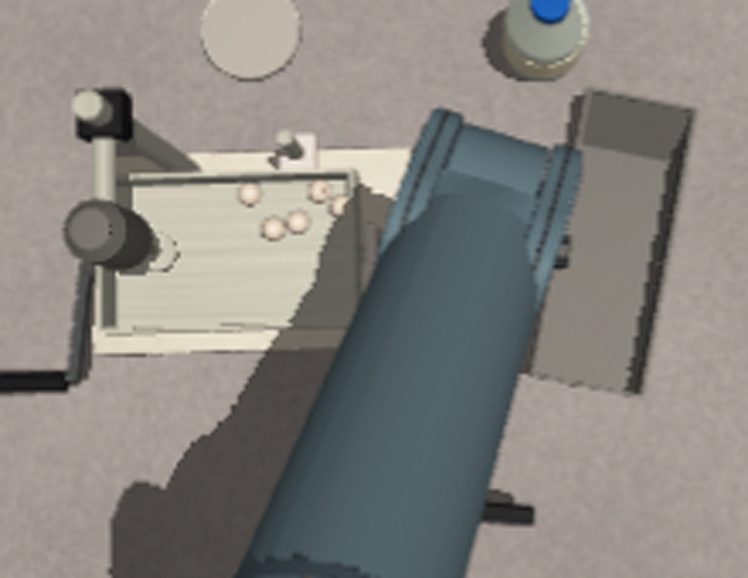

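Request:
{"fn": "apply_moves", "kwargs": {
  "delta_pos": [
    [0,0,0.12],
    [0,0,0.25],
    [0,-0.15,0.37],
    [0,-0.3,0.47],
    [0,-0.5,0.58],
    [0,-0.68,0.7],
    [0,-0.85,0.84],
    [0,-1.0,0.97],
    [0,-1.15,1.1],
    [0,-1.25,1.2],
    [0,-1.25,1.2],
    [0,-1.25,1.2]
  ],
  "spin": [0,0,0,0,0,0,0,0,0,0,0,0],
  "hand": [10,10,10,10,10,10,10,10,10,10,10,10],
  "force": 20
}}

```text
time: 17.4
eef_pos: [0.5323, -0.0854, 0.0639]
orientation: [0.0, 0.736, 0.677, 0.001]
wrist_force: [-3.0, 0.3, 8.8]
opening: 0.0152
```

```bash
python3 - <<'E'
from h import *
from bench import r
plan([])
f=save(r,"p_s","scene"); crop(f,"p_sc",220,80,400,260,3.3)
E
```

```text
t 17.4 pos [ 0.5323 -0.0854  0.0639] F [-3.    0.34  8.83] T [ 0.047 -0.04   0.071] open 0.0152
az 85.15 toolz [ 1.3e-03  2.0e-04 -1.0e+00]
```

View pics/p_sc.png

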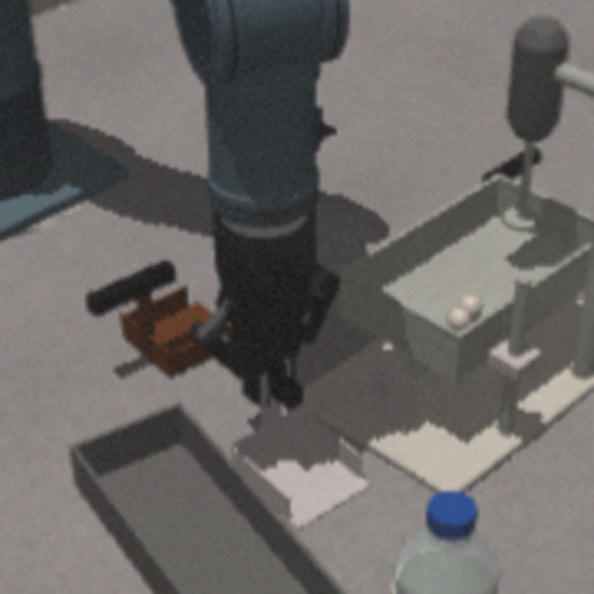

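Request:
{"fn": "apply_moves", "kwargs": {
  "delta_pos": [
    [0,0.05,-0.05],
    [0,0.05,-0.05],
    [0,0.05,-0.05],
    [0,0.05,-0.05],
    [0,0.05,-0.05],
    [0,0.05,-0.3],
    [0,0.05,-1.2],
    [0,0.05,-2.4],
    [0,0.05,-3.8],
    [0,0.05,-5.0],
    [0,0.05,-5.6],
    [0,0.05,-5.6]
  ],
  "spin": [0,0,0,0,0,0,0,0,0,0,0,0],
  "hand": [20,30,45,60,60,60,60,60,60,60,60,60]
}}

```text
time: 18.65
eef_pos: [0.5355, -0.0858, 0.2344]
orientation: [0.002, 0.736, 0.677, 0.002]
wrist_force: [0.1, 0.8, 0.5]
opening: 0.0597
```

```bash
python3 - <<'E'
from h import *
from bench import r
plan([(.40,.10,.231,0),(.38,.26,.231,0),(.469,.300,.15,0)])
f=save(r,"q_s","scene"); crop(f,"q_sc",220,80,400,260,3.3)
E
```

```text
t 18.65 pos [ 0.5355 -0.0858  0.2344] F [0.11 0.76 0.47] T [ 0.065 -0.002 -0.069] open 0.0597
az 85.15 toolz [ 0.0061  0.     -1.    ]
  -> (0.4, 0.1, 0.231, 0) delta [ 5.79 -5.02  0.09] spin 14.19
  -> (0.38, 0.26, 0.231, 0) delta [11.05 -6.14  0.08] spin 14.19
  -> (0.469, 0.3, 0.15, 0) delta [12.63 -3.31  2.8 ] spin 14.19
```

View pics/q_sc.png

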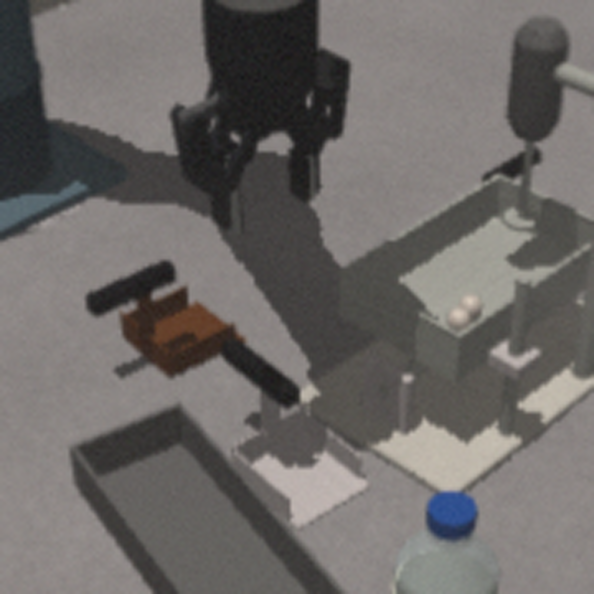

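Request:
{"fn": "apply_moves", "kwargs": {
  "delta_pos": [
    [5.9,-4,0],
    [5.9,-4,0],
    [5.9,-4,0],
    [5.9,-4,0],
    [5.9,-4,0],
    [11.4,-5.5,0],
    [11.4,-5.5,0],
    [11.4,-5.5,0],
    [11.4,-5.5,0],
    [11.4,-5.5,0],
    [11.4,-5.5,0],
    [11.4,-5.5,0]
  ],
  "spin": [1.4,2.8,4.2,5.6,7,8.4,9.8,11.2,12.6,14,14.2,14.2],
  "hand": [60,60,60,60,60,60,60,60,60,60,60,60]
}}

```text
time: 19.9
eef_pos: [0.3971, 0.269, 0.2298]
orientation: [0.001, 1.0, -0.001, -0.001]
wrist_force: [0.2, 0.1, -0.4]
opening: 0.0599
```

```bash
python3 - <<'E'
from h import *
from bench import r
plan([(.470,.300,.15,0)])
f=save(r,"s_w","wrist")
f=save(r,"s_t","top"); crop(f,"s_tc",160,130,400,300,3.2)
print(r.observe()["joints"].round(2))
E
```

```text
t 19.9 pos [0.3971 0.269  0.2298] F [ 0.17  0.11 -0.38] T [0.007 0.012 0.02 ] open 0.0599
az -0.06 toolz [-0.0016 -0.0022 -1.    ]
  -> (0.47, 0.3, 0.15, 0) delta [ 2.43 -1.04  2.65] spin -0.01
[-1.09  0.26  0.47  2.   -0.15  0.92 -0.54]
```

View pics/s_w.png

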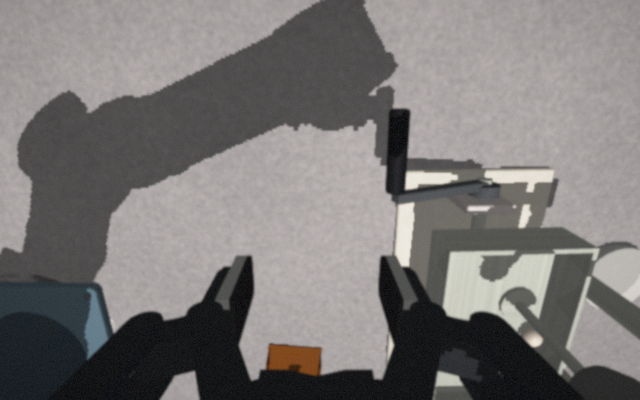

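View pics/s_tc.png

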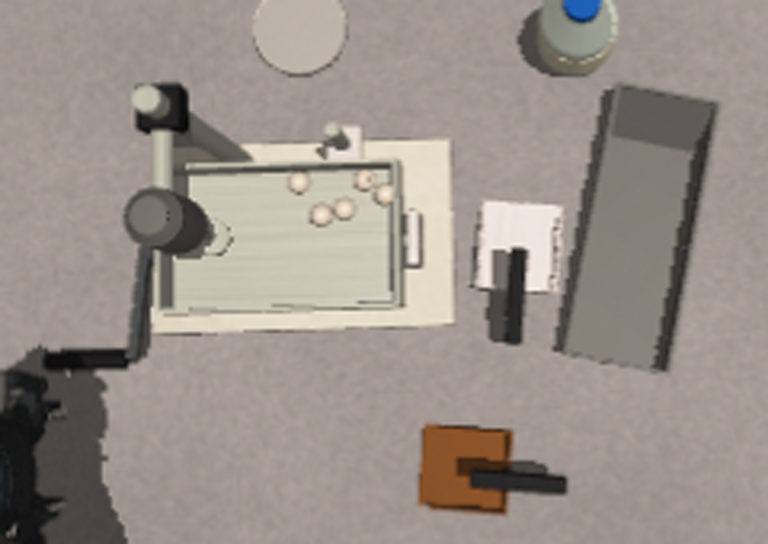

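```bash
python3 - <<'E'
from h import *
f=load("s_w"); 
for p in [(399,110),(397,190)]: print(atz(f,*p,.085))
C=cloud(f); vv,uu=np.mgrid[:400,:640]; s=(uu>385)&(uu<410)&(vv>105)&(vv<188)&(C[...,2]>.07); q=C[s]; print(np.median(q,0),q.min(0),q.max(0))
E
```

```text
[0.46773255 0.33448233 0.085     ]
[0.47136139 0.26379728 0.085     ]
[0.46673499 0.30424661 0.09118891] [0.39797748 0.2671495  0.08075675] [0.47814736 0.35184919 0.37137736]
```

Request:
{"fn": "apply_moves", "kwargs": {
  "delta_pos": [
    [2.43,-1.13,0],
    [2.43,-1.13,1],
    [2.43,-1.13,2],
    [2.43,-1.13,3],
    [2.43,-1.13,4],
    [2.43,-1.13,5],
    [2.43,-1.13,5.45],
    [2.43,-1.13,5.45],
    [2.43,-1.13,5.45],
    [2.43,-1.13,5.45],
    [2.43,-1.13,5.45],
    [2.43,-1.13,5.45]
  ],
  "spin": [0,0,0,0,0,0,0,0,0,0,0,0],
  "hand": [60,60,60,60,60,60,60,50,30,10,10,10],
  "force": 30
}}

```text
time: 21.2
eef_pos: [0.4684, 0.3037, 0.0687]
orientation: [-0.0, 1.0, 0.001, -0.002]
wrist_force: [-8.9, -1.5, 9.5]
opening: 0.0168
```

```bash
python3 - <<'E'
from h import *
from bench import r
x0,z0=.5735,.045
R=.11
plan([(x0-R*np.sin(a),.303,z0+R*np.cos(a)-.019,0) for a in 1.2-np.linspace(0,1.2,11)])
f=save(r,"u_s","scene"); crop(f,"u_sc",300,50,460,230,3.3)
E
```

```text
t 21.2 pos [0.4684 0.3037 0.0687] F [-8.91 -1.46  9.52] T [-0.249  1.934  0.149] open 0.0168
az 0.08 toolz [-4.6e-03  4.0e-04 -1.0e+00]
  -> (np.float64(0.4709757005436051), 0.303, np.float64(0.0658593529924341), 0) delta [0.09 0.02 0.09] spin 0.01
  -> (np.float64(0.47648464124265577), 0.303, np.float64(0.07784612005911139), 0) delta [ 0.27  0.02 -0.31] spin 0.01
  -> (np.float64(0.4833889274868902), 0.303, np.float64(0.08908719846797024), 0) delta [ 0.5   0.02 -0.68] spin 0.01
  -> (np.float64(0.4915892568032055), 0.303, np.float64(0.09942091084254388), 0) delta [ 0.77  0.02 -1.03] spin 0.01
  -> (np.float64(0.500967686083138), 0.303, np.float64(0.10869863020549846), 0) delta [ 1.08  0.02 -1.34] spin 0.01
  -> (np.float64(0.5113893279265461), 0.303, np.float64(0.11678691764006462), 0) delta [ 1.43  0.02 -1.61] spin 0.01
  -> (np.float64(0.5227042906904369), 0.303, np.float64(0.12356944150572126), 0) delta [ 1.8   0.02 -1.84] spin 0.01
  -> (np.float64(0.5347498343397401), 0.303, np.float64(0.12894865060457283), 0) delta [ 2.2   0.02 -2.02] spin 0.01
  -> (np.float64(0.5473527110930152), 0.303, np.float64(0.13284717723372327), 0) delta [ 2.62  0.02 -2.15] spin 0.01
  -> (np.float64(0.5603316571982189), 0.303, np.float64(0.1352089499439253), 0) delta [ 3.05  0.03 -2.23] spin 0.01
  -> (np.float64(0.5735), 0.303, np.float64(0.136), 0) delta [ 3.49  0.03 -2.26] spin 0.01
```

View pics/u_sc.png

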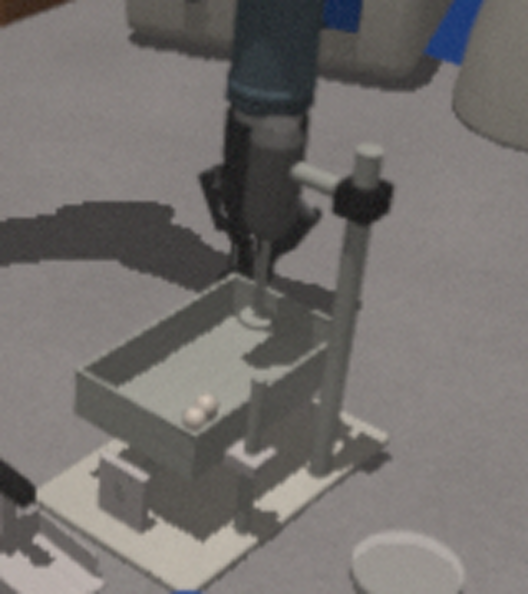

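Request:
{"fn": "apply_moves", "kwargs": {
  "delta_pos": [
    [0.18,0,-0.4],
    [0.41,0,-0.77],
    [0.68,0,-1.12],
    [0.99,0,-1.43],
    [1.34,0,-1.7],
    [1.71,0,-1.93],
    [2.11,0,-2.11],
    [2.53,0,-2.24],
    [2.96,0,-2.32],
    [3.2,0,-2.34],
    [3.33,0,-2.35],
    [3.33,0,-2.35]
  ],
  "spin": [0,0,0,0,0,0,0,0,0,0,0,0],
  "hand": [10,10,10,10,10,10,10,10,10,10,10,10]
}}

```text
time: 22.45
eef_pos: [0.5696, 0.3055, 0.14]
orientation: [-0.002, 1.0, 0.001, -0.001]
wrist_force: [-6.3, 2.3, 7.9]
opening: 0.0169
```

```bash
python3 - <<'E'
from h import *
from bench import r
plan([])
f=save(r,"v_s","scene"); crop(f,"v_sc",300,50,460,230,3.3)
f=save(r,"v_t","top"); crop(f,"v_tc",160,120,320,270,4)
C=cloud(f); print("floor z",np.median(C[200:215,250:275,2]))
E
```

```text
t 22.45 pos [0.5696 0.3055 0.14  ] F [-6.3   2.34  7.85] T [0.555 1.724 0.177] open 0.0169
az 0.1 toolz [-0.002   0.0033 -1.    ]
floor z 0.1066309045555242
```

View pics/v_sc.png

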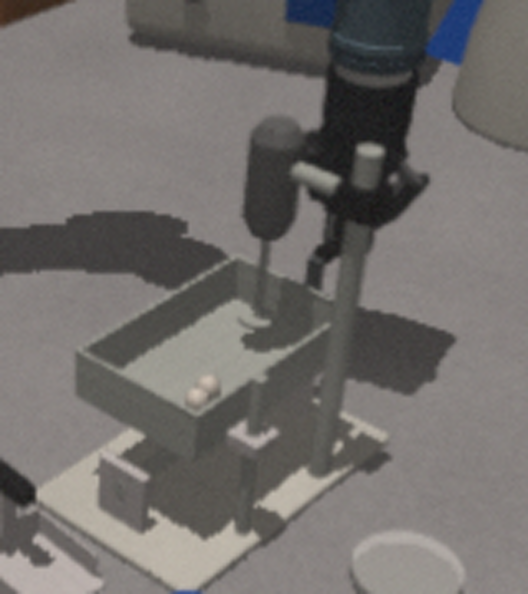

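View pics/v_tc.png

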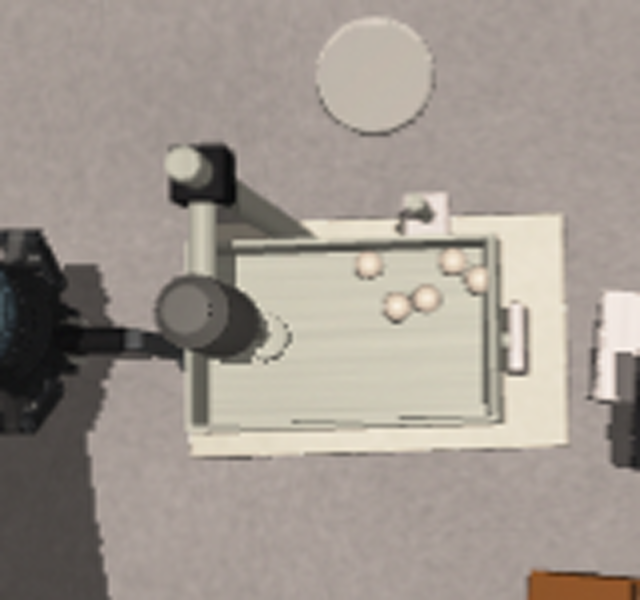

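Request:
{"fn": "apply_moves", "kwargs": {
  "delta_pos": [
    [0.04,0,-0.05],
    [0.04,0,-0.05],
    [0.04,0,-0.05],
    [0.04,0,-0.05],
    [0.04,0,-0.05],
    [0.04,0,-0.05]
  ],
  "spin": [0,0,0,0,0,0],
  "hand": [10,10,10,10,10,10]
}}

```text
time: 23.15
eef_pos: [0.5693, 0.3054, 0.1402]
orientation: [-0.001, 1.0, 0.001, -0.002]
wrist_force: [-5.5, 3.2, 0.4]
opening: 0.0168
```

```bash
python3 - <<'E'
from h import *
from bench import r
plan([])
f=save(r,"w_t","top"); C=cloud(f); print("floor z",np.median(C[200:215,250:275,2]))
f=save(r,"w_w","wrist")
plan([])
E
```

```text
t 23.15 pos [0.5693 0.3054 0.1402] F [-5.54  3.15  0.41] T [0.625 1.627 0.17 ] open 0.0168
az 0.13 toolz [-0.0043  0.0024 -1.    ]
floor z 0.1064725786746569
t 23.25 pos [0.5693 0.3054 0.1402] F [-5.66  3.22  0.97] T [0.641 1.602 0.082] open 0.0169
az 0.13 toolz [-0.0043  0.0023 -1.    ]
```

View pics/w_t.png

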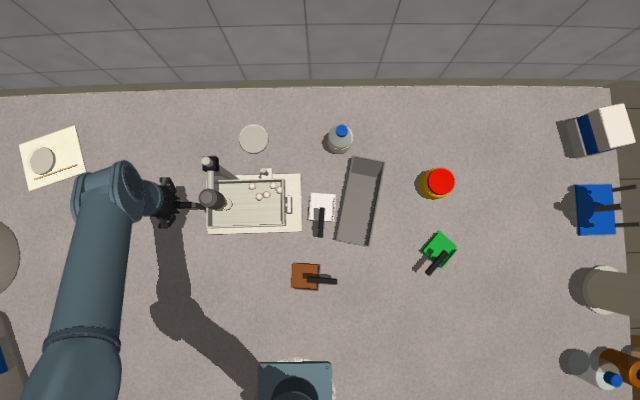

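View pics/w_w.png

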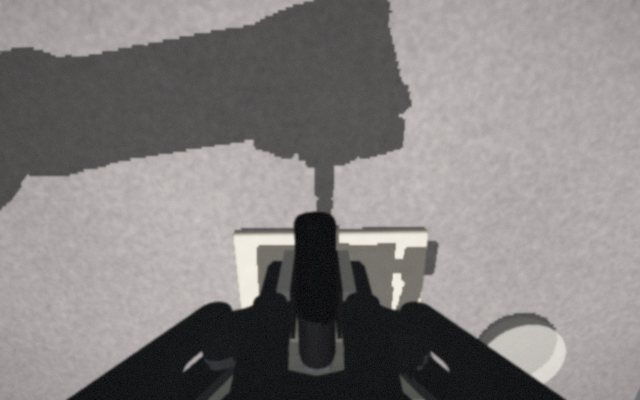

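Request:
{"fn": "apply_moves", "kwargs": {
  "delta_pos": [
    [0.08,0,0],
    [0.08,0,0],
    [0.08,0,0],
    [0.08,0,0],
    [0.08,0,0],
    [0.08,0,0],
    [0.08,0,0],
    [0.08,0,0]
  ],
  "spin": [0,0,0,0,0,0,0,0],
  "hand": [10,10,10,10,10,10,10,10]
}}

```text
time: 24.05
eef_pos: [0.5721, 0.3054, 0.1405]
orientation: [-0.001, 1.0, 0.001, -0.002]
wrist_force: [-5.4, 3.1, 1.2]
opening: 0.0169
```

```bash
python3 - <<'E'
from h import *
from bench import r
plan([])
f=r.grab_frame("top"); C=cloud(f); print("floor z",np.median(C[200:215,250:275,2]))
E
```

```text
t 24.05 pos [0.5721 0.3054 0.1405] F [-5.36  3.05  1.2 ] T [0.616 1.397 0.117] open 0.0169
az 0.12 toolz [-0.0034  0.0026 -1.    ]
floor z 0.10635641608139629
```

Request:
{"fn": "apply_moves", "kwargs": {
  "delta_pos": [
    [-0.04,0,0],
    [-0.04,0,0],
    [-0.04,0,0],
    [-0.04,0,0],
    [-0.04,0,0],
    [-0.04,0,0]
  ],
  "spin": [0,0,0,0,0,0],
  "hand": [10,10,10,10,10,10]
}}

```text
time: 24.7
eef_pos: [0.5711, 0.3054, 0.1405]
orientation: [-0.001, 1.0, 0.001, -0.001]
wrist_force: [-5.0, 3.0, 0.0]
opening: 0.0169
```

```bash
python3 - <<'E'
from h import *
from bench import r
plan([]); print(r.job_done())
E
```

```text
t 24.7 pos [0.5711 0.3054 0.1405] F [-5.04  2.98  0.02] T [0.648 1.28  0.123] open 0.0169
az 0.12 toolz [-0.0029  0.0026 -1.    ]
the job is handed in; nothing more can be done
None
```

The job is handed in at 24.7 s: all five balls are in the tub, the scoop is back down, and the gripper is still holding the lever upright. The tool reports no verdict, so this rests on my own last checks.

- **Balls:** The top view shows all five in the tub. Only the scoop touched them.
- **Scoop:** It stands on its pan on the bench between the tray and the mill. The tool can only point down, so I tilted the scoop in the grip: lip pressed on the tray ramp to carry, and on the tub's far wall to pour.
- **Lever:** The last depth reading put the tub floor at 106.4 mm, against 87.3 mm at the start, which is the full 19 mm rise. After that reading I moved the grip back 1 mm, to x = 0.571 m.
- **Where estimates disagree:** The arm's own travel puts upright at x ≈ 0.571 m, while the camera suggests 0.573 to 0.576 m. The lever may therefore be up to about 0.045 rad short of upright, which barely changes the tub height. It should not be past upright.
- **Limits:** The highest wrist force shown after a move was about 23 N; I did not see the peaks during moves. The bottle, dish and jar look unmoved in the last top view.

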